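# Snap the storage box lid shut all round

### The job

The lid lies in place on the clear storage box, but sections of its rim still stand up unlatched. With your fingertips, press down each rim section that is up until it clicks, so that all four sides of the lid are shut flush and stay so; leave the box standing where it is, without lifting it or shoving it along, and do not disturb the things around it.

Things in the scene. Friction and masses are not known exactly. Their poses are not given: they have to be found in the camera images.
- box: clear box of hardware, about 2.2 kg, loose, grey lid on; origin: centre of underside; z up, y its long way. Over the rim 193 mm (x) by 283 mm (y), base 158 by 246. The shut rim's top is a flat frame 31 mm wide at 113 mm height; the lid inside it lies 12 mm lower. The frame has 4 rigid 31 mm corners, always at 113 mm, and between them one hinged snap section per side
- near_pad (a point): on the top face of the long rim section on the box's -x side (218 by 30 mm), mid-length, among moulded thumb ribs, 20 mm outward of the hinge line; moves with the section. Shut, at (-86, 0, 113) mm in the box's frame. Each section is rigid, hinged along its inner edge (outer edge stands up when open), and can be pressed anywhere along its length
- far_pad (a point): the same on the long section on the box's +x side: shut, at (86, 0, 113) mm in the box's frame
- left_pad (a point): the same on the short section (128 mm long in x) on the box's +y side: shut, at (0, 131, 113) mm in the box's frame
- right_pad (a point): the same on the short section on the box's -y side: shut, at (0, -131, 113) mm in the box's frame
- rim_near (a joint): angle of the near section: 0 shut, about 0.31 rad up (pad 6 mm, outer edge 9 mm above its shut height). Snap: pressed at the pad, resistance builds to about 11 N (more nearer the hinge), ends near 0.17 rad, then it clicks shut by itself and stays locked; let go earlier, it springs up. Shut, it is solid. Near and far always start up
- rim_far (a joint): the same for the far long section
- rim_left (a joint): the same for the left short section; it may start up or already shut
- rim_right (a joint): the same for the right short section; it may start up or already shut
- bottle: bystander: clear bottle with a white cap, 62 mm across, 170 mm tall, standing; origin at the centre of its underside
- tape_roll: bystander: roll of brown packing tape lying flat, 104 mm across, 48 mm tall; origin at the centre of its underside
- screwdriver: bystander: black-handled screwdriver, 200 mm long, lying on the table; origin at its middle, on the table
- parts_tray: bystander: small black open tray of steel pins, 90 by 120 by 45 mm tall; origin at the centre of its underside

How it is judged:
At the end, for the whole second after the job is handed in: all four rim sections are snapped shut (each within 0.05 rad of shut), and the box stands level on the table, at rest, within 50 mm of where it started (value of joint each of rim_near, rim_far, rim_left, rim_right below 0.05 rad and height (world z) of box below 0.005 m and angle between box's own z axis and vertical below 0.03 rad and distance of box from where it was at the start of the episode below 0.05 m and linear speed of box below 0.01 m/s); the robot touches nothing.
It fails at once if the box is lifted or tipped (more than 12 mm up or 0.12 rad) (height (world z) of box above 0.012 m or angle between box's own z axis and vertical above 0.12 rad).
It fails at once if the box is shoved more than 50 mm (distance of box from where it was at the start of the episode above 0.05 m).
It fails at once if a thing beside the box is moved more than 30 mm (distance of any of bottle, tape_roll, screwdriver, parts_tray from where it was at the start of the episode above 0.03 m).
It fails at once if the box or lid is pressed with the arm or the gripper's body instead of the fingers (contact force between the arm and box above 4 N).
It also fails if it takes over 45 s, if anything falls off the work surface, if the arm or the gripper's body presses on something with over 40 N, if the wrist force passes 120 N, or if a joint passes its speed limit or range.

### The arm

A 7-joint arm with a two-finger parallel gripper is mounted at the origin on the work surface. World frame = base frame: x ahead of the robot, y to its left, z up, the work surface at z = 0. Lengths are in m, angles in rad, forces in N, time in s.
With the tool pointing down it reaches from about 0.425 to 0.875 m from the base axis. Payload 4.7 kg.
Tool frame: the origin (TCP) lies at the very end of the fingers, on their centre line; the grasp point (between the pads) lies 19 mm behind it; z points along the fingers, y is the direction in which the jaws open and shut (so a half turn about z gives the same grasp; the last joint's range is limited). The gripper opens to 85 mm and grips with 20 to 120 N. Pads are 22 mm wide; open, the fingers measure 114 mm over their backs; the gripper's body (76 mm by 85 mm) begins 54 mm behind the grasp point. The pads swing forward as they close: fully open they stand 13 mm farther back than shut.
Start: joints at [-1.214, 0.321, -0.07, 1.45, 0.023, 1.371, -0.057], TCP at [0.219, 0.612, 0.231] pointing down, gripper open.
Joint ranges: [-2.86, 2.86], [-0.3, 2.09], [-1.38, 1.24], [0.06, 2.45], [-1.56, 4.7], [0.09, 2.05], [-2.69, 2.69]. Speed limits (rad/s): [2.57, 2.57, 3.14, 3.14, 3.14, 3.14, 3.14].

### API

Orientations are given as a unit quaternion [x, y, z, w].
In Python, from rig import env, release, grasp, kin, status, vision, hand_in gives the robot as it stands. Calls block until the motion is done:
- env.reach(position, orientation): joint-space move of the TCP to a pose.
- env.move_linear(position, rot=None, velocity=0.15, contact_N=None): straight line of the TCP; rot=None keeps the orientation; velocity is the mean speed in m/s. With contact_N (N) it stops when the force on the tool has changed by that much, and returns True; else False.
- env.goto_joints(angles): joint-space move.
- release() and grasp(newtons=None): open the fingers fully, or close them until they stop; newtons is the grip in N (None keeps the last).
- env.wait(seconds).
- kin.solve_ik(position, orientation): joint angles nearest the present ones, or None.
- status.read_state(): the state.
- vision.grab_frame(name): name is "side" or "top" or "wrist"; returns the picture (400x640x3 uint8, red, green, blue); there is no depth.
- vision.camera_model(name): a dict with "fov_y" (degrees; the focal length in pixels is half the picture's height over the tangent of half this angle, whatever the lens; pixels are square), "cx", "cy" (the principal point, pixels), "R" (3x3) and "t" (3): a world point X has camera coordinates R X + t; the wrist camera has in their place "tool_from_camera" (4x4, takes a point from camera to tool coordinates, whose origin is the TCP and whose axes are the flange's). Camera axes: x right, y down, z forward; pixel columns grow to the right and rows downward; lengths in m; the calibration is good to about 2 mm. A picture is of the moment at which its call begins: read the wrist's pose just before it. camera_model takes no time and is no camera call.
A pose or a line that the arm cannot do raises env.MotionError and nothing moves.
- hand_in(): hands the job in, once; it reports no verdict.
Trained networks look in the newest picture that a camera, given by its name, has taken for a name from the list of things; names that differ only in an ending like _2 or _b are one class to them, and where a whole thing is asked for, a point or a joint stands for the part that bears it (a point fixed in the world has none). Each returns a list of dicts, best first, with "p" (0 to 1); they miss things now and then, are a little off and sometimes report something else, mostly with a low value. They report only what shows in the picture. A call takes as long as a camera call.
- vision.boxes_of(camera, query): "xy" ([column, row] in pixels, amid what is visible of it).
- vision.trace(camera, query): "mask" (400x640 bool, what is visible of it) and "xy" ([column, row] in pixels, amid what is visible of it).
- vision.place_of(camera, query): "xy" ([column, row] in pixels: a listed point, or the origin of a listed thing).
The state is a dict: "clock": time; "joints": joint angles; "dq": joint speeds; "tau": joint torques, N m; "position": TCP position; "ee_rot": TCP orientation; "contact_force": force on the tool from outside, world axes, zero at the start; "ft_torque": the same for the moment, N m; "gripper_width": opening from 0.0 (shut) to 1.0 (fully open).
Only numpy, scipy, OpenCV 4.12 (cv2) and the standard library are available. Lean on these libraries where they do the work, as an engineer would, in place of code of your own. Each camera call takes 0.05 s, during which the arm holds its last target. There are 200 camera calls.

## Working session

There is one attempt and no reset: what is moved stays moved. The work goes in short steps, each a Python script; the robot and the scene stay as the last script left them, time stands still between calls to the robot, and variables do not carry over. Pictures are saved under pics/ and viewed, about 8 in all and at most 12, crops included, and the job is handed in when it is done.

```bash
mkdir -p pics; ls; python3 - <<'E'
from rig import env, vision, status
import cv2, numpy as np
s=status.read_state(); print(s['clock'],s['position'],s['ee_rot'],s['contact_force'])
for c in ['top','side']:
    im=vision.grab_frame(c); cv2.imwrite(f'pics/{c}0.png',im[:,:,::-1])
    m=vision.camera_model(c); print(c,m)
    for q in ['box','near_pad','far_pad','left_pad','right_pad','bottle','tape_roll','screwdriver','parts_tray']:
        r=vision.place_of(c,q); print(q,[(np.round(d['xy'],1).tolist(),round(d['p'],2)) for d in r[:2]])
E
```

```text
pics
0.0 [0.21832032 0.61167335 0.23023267] [ 1.70536033e-01  9.85350991e-01 -9.32961627e-04 -1.24134857e-04] [-0.44324837  0.62517682  0.30317995]
top {'fov_y': 48.17177543169379, 'cx': 319.60552263317214, 'cy': 207.3636220621477, 'R': array([[-0.0110097 , -0.99975877, -0.01900481],
       [-0.99456728,  0.01291604, -0.10329134],
       [ 0.10351189,  0.01776435, -0.99446957]]), 't': array([0.03776477, 0.58680169, 1.24023715])}
box [([310.5, 221.4], 0.59)]
near_pad [([293.8, 246.7], 0.74)]
far_pad [([323.2, 189.4], 0.68)]
left_pad [([265.7, 200.1], 0.86)]
right_pad [([352.9, 237.4], 0.7)]
bottle [([390.9, 284.2], 0.94), ([313.3, 222.5], 0.54)]
tape_roll [([254.7, 162.6], 0.56)]
screwdriver [([350.8, 179.5], 0.58)]
parts_tray [([215.9, 217.0], 0.68), ([349.3, 177.3], 0.66)]
side {'fov_y': 48.39739313768827, 'cx': 319.08636079485615, 'cy': 196.09128903694221, 'R': array([[-0.98261163, -0.18538281, -0.01037321],
       [-0.13009524,  0.72727172, -0.67390732],
       [ 0.13247497, -0.66083966, -0.73874307]]), 't': array([0.56136784, 0.13016769, 1.13906433])}
box [([324.7, 237.9], 0.96)]
near_pad [([356.1, 221.5], 0.71)]
far_pad []
left_pad [([291.9, 239.5], 0.87)]
right_pad [([355.3, 174.3], 0.69), ([299.1, 188.1], 0.43)]
bottle [([395.8, 181.2], 0.81)]
tape_roll [([245.0, 276.8], 0.61)]
screwdriver [([293.4, 194.5], 0.41)]
parts_tray [([291.8, 327.3], 0.91)]
```

```bash
cat > h.py <<'E'
import numpy as np
from scipy.optimize import least_squares
from rig import vision
def proj(c,X):
    m=vision.camera_model(c); P=np.asarray(X)@m['R'].T+m['t']; f=200/np.tan(np.radians(m['fov_y']/2))
    return np.c_[m['cx']+f*P[:,0]/P[:,2], m['cy']+f*P[:,1]/P[:,2]]
def W(p,L):  # box frame -> world; p=(x,y,yaw)
    L=np.atleast_2d(L); c,s=np.cos(p[2]),np.sin(p[2])
    return np.c_[p[0]+c*L[:,0]-s*L[:,1], p[1]+s*L[:,0]+c*L[:,1], L[:,2]]
PAD=dict(box=(0,0,0),near_pad=(-.085,0,.119),far_pad=(.085,0,.119),left_pad=(0,.131,.115),right_pad=(0,-.131,.115))
def back(c,uv,z):
    m=vision.camera_model(c); f=200/np.tan(np.radians(m['fov_y']/2))
    d=m['R'].T@np.array([(uv[0]-m['cx'])/f,(uv[1]-m['cy'])/f,1]); o=-m['R'].T@m['t']
    return o+d*(z-o[2])/d[2]
E
python3 - <<'E'
from h import *; import cv2
obs=[('top','near_pad',293.8,246.7),('top','far_pad',323.2,189.4),('top','left_pad',265.7,200.1),('top','right_pad',352.9,237.4),('side','near_pad',356.1,221.5),('side','left_pad',291.9,239.5),('side','box',324.7,237.9),('side','right_pad',355.3,174.3),('top','box',310.5,221.4)]
def res(p): return np.concatenate([proj(c,W(p,PAD[q]))[0]-[u,v] for c,q,u,v in obs])
r=least_squares(res,[.6,0,-.4],loss='soft_l1'); p=r.x; print(p); print(res(p).reshape(-1,2).round(1).tolist())
for q,c,uv,z in [('bottle','top',(390.9,284.2),0),('tape','top',(254.7,162.6),0),('sd','top',(350.8,179.5),0),('tray','top',(215.9,217),0),('bottle','side',(395.8,181.2),0),('tape','side',(245,276.8),0),('tray','side',(291.8,327.3),0)]: print(q,c,back(c,uv,z).round(3))
fr=[]
for x,y in [(.0965,.1415),(-.0965,.1415),(-.0965,-.1415),(.0965,-.1415)]: fr.append((x,y,.113))
for c,(x0,y0,w,h) in dict(top=(180,120,260,195),side=(200,120,260,195)).items():
    im=cv2.imread(f'pics/{c}0.png'); im=cv2.resize(im[y0:y0+h,x0:x0+w],None,fx=3,fy=3,interpolation=2)
    u=((proj(c,W(p,fr))-[x0,y0]+.5)*3).astype(int); cv2.polylines(im,[u],True,(0,0,255),1)
    cv2.imwrite(f'pics/{c}1.png',im)
E
```

```text
[ 0.54561766  0.05782446 -0.45044659]
[[1.2, 2.3], [-0.6, 1.4], [-1.2, -1.1], [1.1, 3.5], [-2.4, -0.9], [-1.1, 1.2], [-0.1, -3.4], [-1.2, 0.8], [0.1, 1.4]]
bottle top [ 0.368 -0.17   0.   ]
tape top [0.726 0.221 0.   ]
sd top [ 0.671 -0.061  0.   ]
tray top [0.566 0.334 0.   ]
bottle side [ 0.375 -0.172  0.   ]
tape side [0.714 0.22  0.   ]
tray side [0.572 0.328 0.   ]
```

View pics/top1.png

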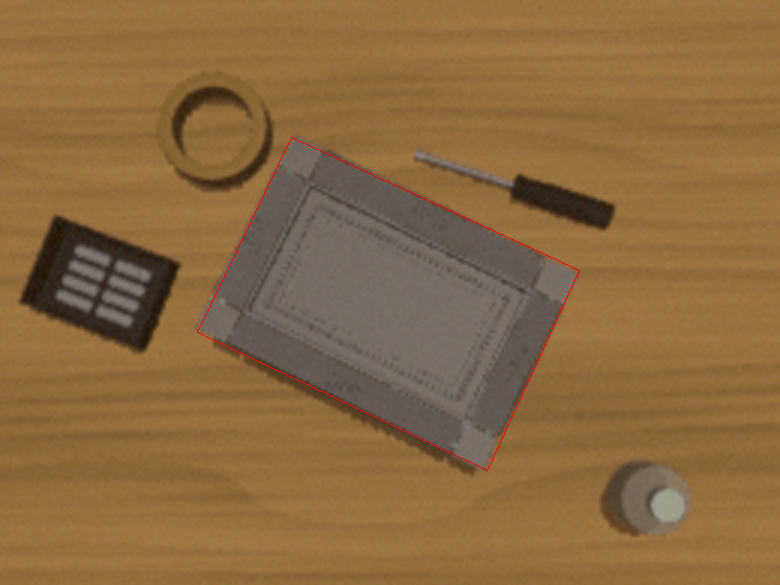

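View pics/side1.png

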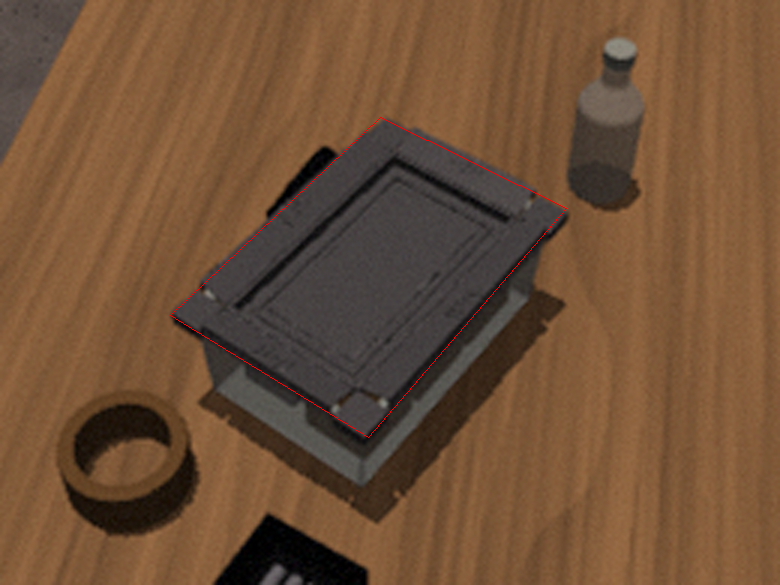

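The top and side views agree with the fitted box outline (red, corners at about (290,138), (578,270), (488,470) and (198,332) in the top crop). Near and far look up, and the bystanders are clear of the rim. I'll press all four sides with closed fingers, starting with left.

```bash
cat >> h.py <<'E'
from scipy.spatial.transform import Rotation as Ro
from rig import env, kin, status
P=np.array([0.5456,0.0578,-0.4504])
SPOT=dict(left=(0,.130,0),right=(0,-.130,0),near=(-.085,0,0),far=(.085,0,0))
def press(n,off=0.,N=20):
    L=np.array(SPOT[n]); along=np.array([0,1,0]) if n in('near','far') else np.array([1,0,0]); L=L+off*along
    x,y,_=W(P,L)[0]; a0=P[2]+(0 if n in('near','far') else np.pi/2)
    s0=status.read_state(); best=None
    for a in (a0,a0+np.pi):
        q=(Ro.from_euler('z',a)*Ro.from_euler('x',np.pi)).as_quat(); j=kin.solve_ik([x,y,.15],q)
        if j is not None:
            d=np.abs(np.array(j)-s0['joints']).max()
            if best is None or d<best[0]: best=(d,q)
    p=np.array(s0['position']); q=best[1]
    if p[2]<.148: env.move_linear([p[0],p[1],.15])
    env.reach([x,y,.15],q)
    env.move_linear([x,y,.128],velocity=.08)
    hit=env.move_linear([x,y,.106],velocity=.02,contact_N=N)
    s=status.read_state(); print(n,off,'hit',hit,'pos',np.round(s['position'],4),'want',round(x,4),round(y,4),'F',np.round(s['contact_force'],1),'t',round(s['clock'],2))
    env.move_linear([x,y,.15],velocity=.1)
E
python3 - <<'E'
from h import *; from rig import grasp
grasp(20); press('left')
E
```

```text
left 0.0 hit True pos [0.6027 0.1755 0.1131] want 0.6022 0.1748 F [-0.9 -0.2  5.6] t 5.11
```

```bash
python3 - <<'E'
from h import *
for n in ('far','right','near'): press(n)
E
```

```text
far 0.0 hit True pos [0.6228 0.0205 0.1131] want 0.6221 0.0208 F [-0.6 -0.1  5.4] t 7.98
right 0.0 hit True pos [ 0.4892 -0.0595  0.113 ] want 0.489 -0.0592 F [-2.2  0.8  6.2] t 11.07
near 0.0 hit True pos [0.4692 0.0951 0.1131] want 0.4691 0.0948 F [-1.1 -0.7  6.7] t 13.94
```

All four stopped at the shut height. Next I'll confirm with a light touch on each, away from mid-length, then retreat and look.

```bash
python3 - <<'E'
from h import *; import cv2
for n in ('near','right','far','left'): press(n,.03,N=5)
env.move_linear([.6,.18,.23]); env.reach([.3,.5,.25],status.read_state()['ee_rot'])
ims=[]
obs=[]
for c,(x0,y0,w,h) in dict(top=(230,150,160,140),side=(240,140,180,140)).items():
    im=vision.grab_frame(c)[:,:,::-1]
    for q in PAD:
        r=vision.place_of(c,q)
        if r and r[0]['p']>.5: obs.append((c,q,*r[0]['xy']))
    ims.append(cv2.resize(im[y0:y0+h,x0:x0+w],(800*w//340//1,800*w//340*h//w),interpolation=2))
cv2.imwrite('pics/end.png',np.hstack([cv2.resize(i,(400,330)) for i in ims]))
cv2.imwrite('pics/endside.png',cv2.resize(vision.grab_frame('side')[120:315,200:460,::-1],None,fx=3,fy=3,interpolation=2))
cv2.imwrite('pics/endtop.png',cv2.resize(vision.grab_frame('top')[120:315,180:440,::-1],None,fx=3,fy=3,interpolation=2))
f=lambda p: np.concatenate([proj(c,W(p,PAD[q]))[0]-[u,v] for c,q,u,v in obs])
print(least_squares(f,P,loss='soft_l1').x, P, status.read_state()['clock'])
E
```

```text
near 0.03 hit True pos [0.4821 0.1218 0.113 ] want 0.4821 0.1218 F [-1.2 -1.5  5.8] t 15.9
right 0.03 hit True pos [ 0.516  -0.0723  0.113 ] want 0.516 -0.0723 F [-1.6  0.7  6.9] t 18.67
far 0.03 hit True pos [0.6351 0.0478 0.1131] want 0.6352 0.0478 F [-2.  -0.4  5.6] t 21.65
left 0.03 hit True pos [0.6291 0.1618 0.1131] want 0.6292 0.1618 F [-0.7 -0.4  5.4] t 24.56
[ 0.54400202  0.06125745 -0.45192566] [ 0.5456  0.0578 -0.4504] 28.1417
```

View pics/endside.png

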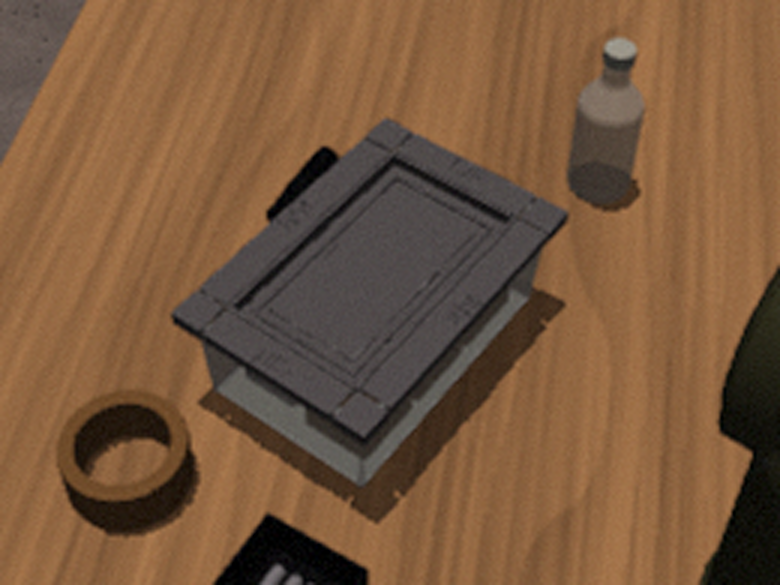

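View pics/endtop.png

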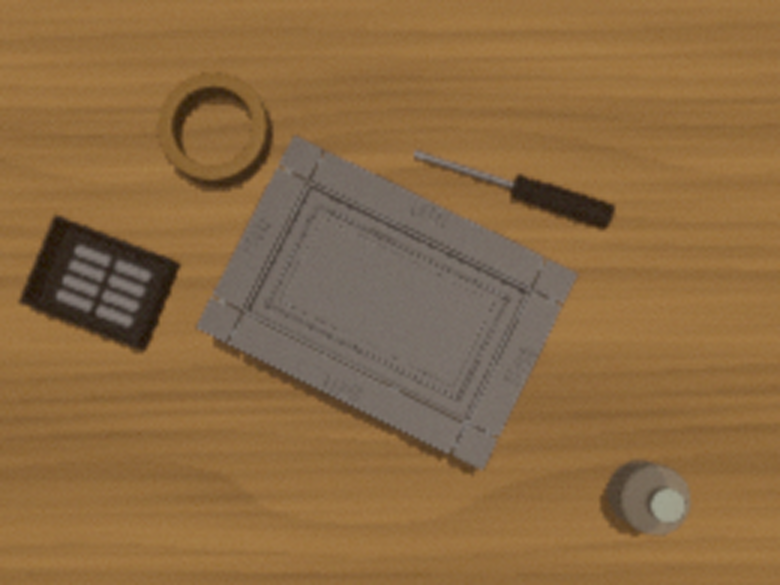

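Both pictures show all four sections in the same shade as the corners and flush with them (pads near (430,212), (260,232), (525,362) and (343,385) in the top crop). The box and the things around it haven't visibly moved.

```bash
python3 -c "
from rig import hand_in; print(hand_in())"
```

```text
the job is handed in; nothing more can be done
None
```

All four rim sections of the lid are shut, and I handed the job in at about 28 s on the robot's clock. I pressed each side once at its pad with closed fingertips. I didn't check beforehand whether the two short sides were already shut, so I pressed those too.

- **Height:** every press stopped at 113 mm, the shut height. A second, lighter touch (5 N threshold) 30 mm along each section also met it at 113 mm.
- **Pictures:** the final top and side views show all sections flush with the corners. I saw no movement of the box, bottle, tape roll, screwdriver or tray.
- **Box position:** a final fit of the box's position differs from the first by about 4 mm. I put that down to measurement error; the limit is 50 mm.

No check failed. The only oddity is that the force read after each press (5 to 7 N) was below the 20 N stop threshold. I took that as the force easing once the arm stopped.

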